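# Seat the bench magnifier in its three-point inspection stand

### The job

Take the rectangular magnifier off its wooden parking block and set it gently into the sloping three-point inspection stand, its black handle in the narrow fork at the low end, so that it lies fully down inside the lips on all three steel pads, cannot rock, and is let go. Leave the knives, the steel liner, the hammer and the oil bottles where they are.

Things in the scene. Friction and masses are not known exactly. Their poses are not given: they have to be found in the camera images.
- magnifier: Lens (about 0.26 kg) in an aluminium frame 90 (x) by 56 (y) by 22 mm high; from one short side a flat black handle, 24 wide, 18 high, runs 55 mm along its -x, to x = -100 mm. Underside flat. Origin: centre of the frame's underside, handle not counted; z up. Mass centre about 10 mm from the origin towards the handle. Long sides parallel: grip across the 56 mm. Starts level on the block.
- rest: Fixed wooden parking block under the magnifier: 90 (x) by 36 (y) by 30 mm high, narrower than the magnifier so that fingers pass beside it. Origin: centre of its underside, on the bench. The magnifier starts nearly parallel to it, handle to the same -x.
- stand: Fixed inspection stand: dark steel base plate 176 (x) by 92 by 10 mm with two tall posts at the +x end and one short one at the -x end, which roughly faces the robot; a red knife lies on the plate below the seat. Origin: centre of the plate's underside, z up. It stands left or right of the middle, the parking block on the other side.
- cradle: Aluminium seat on the stand's posts. Its frame is the magnifier's own when seated (same origin, same axes). Origin 30 mm along the stand's +x from the stand's origin, 85 mm above the bench. Its x climbs 0.21 rad from the low handle end (-x) to the high end; z is the seat's normal. Sides open for fingers from x = -70 to +20 mm, 50 mm free below. Takes the magnifier one way round only.
- pad_left: Domed steel pad, 16 mm across, at cradle x = 38, y = +18 mm, under the far side of the seated frame. Origin: top of the dome, at cradle z = 0. Upright lips round the two far corners rise 10 mm above the pads; inner faces at cradle x = +50 and y = +-33 mm, so 5 mm of play on each side.
- pad_right: The same kind of pad, at cradle x = 38, y = -18 mm. Origin: top of the dome.
- pad_handle: The same kind of pad, under the handle, at cradle x = -88, y = 0. Origin: top of the dome. A fork beside the handle (inner faces y = +-17 mm, from x = -99 to -81 mm, 10 mm above the pads) and a stop past its end (x = -105 mm, 6 mm high) leave 5 mm of play.
- knife_near: Bystander: yellow closed pocket knife, 91 x 26 x 18 mm, between stand and parking block. Origin: centre of its underside, as for the other bystanders.
- knife_far: Bystander: blue closed pocket knife, 91 x 26 x 18 mm, farther out.
- liner: Bystander: flat steel liner plate with round ends, 108 x 20 x 5 mm, near the robot.
- hammer: Bystander: hammer, about 240 mm long, lying at the right. Origin within the tool.
- oil_a: Bystander: white oil bottle, 32 mm across, 75 mm high, at the left.
- oil_b: Bystander: a second such bottle beside it.
Things that resemble listed ones, but are neither listed nor needed, are in the scene too. Of the things shaped like the magnifier, the aluminium one is meant. Of the things like the stand, leave any that is turquoise; of the rest the larger one is meant.

How it is judged:
By the outcome, as a careful person would: the job done as asked, in the order asked, and still so for the second after the job is handed in, with the robot touching nothing.
It also fails if it takes over 42 s, if anything falls off the work surface, if the arm or the gripper's body presses on something with over 40 N, if the wrist force passes 120 N, or if a joint passes its speed limit or range.

### The arm

A 6-joint arm with a two-finger parallel gripper is mounted at the origin on the work surface. World frame = base frame: x ahead of the robot, y to its left, z up, the work surface at z = 0. Lengths are in m, angles in degrees, forces in N, time in s.
With the tool pointing down it reaches from about 0.325 to 0.85 m from the base axis. Payload 15.5 kg.
Tool frame: the origin (TCP) lies midway between the tips of the shut fingers; the grasp point (between the pads) lies 19 mm behind it; z points along the fingers, y is the line along which they close (so a half turn about z gives the same grasp; the last joint's range is limited). The gripper opens to 91 mm and grips with 3 to 60 N. Pads are 32 mm wide; open, the fingers measure 118 mm over their backs; the gripper's body (76 mm by 178 mm) begins 60 mm behind the grasp point.
Start: joints at [57.725, 28.281, 77.091, -0, 74.628, -5.472], TCP at [0.282, 0.558, 0.214] pointing down, gripper open.
Joint ranges: [-166.48, 166.48], [-47.26, 123.95], [12.59, 153.08], [-70.14, 250.14], [6.76, 159.57], [-176.63, 176.63]. Speed limits (degrees/s): [108.29, 108.29, 147.25, 172.46, 172.46, 172.46].

### API

Orientations are given as [roll, pitch, yaw] about the fixed x, y, z axes, in that order (R = Rz(yaw) Ry(pitch) Rx(roll)).
In Python, from cell import monitor, read_camera, sign_off gives the robot as it stands.
- The arm moves only by the tool servo_tool, never from a script. Its argument "targets" is a list of rows, each a list of 6 numbers: the shift along the tool's x, y, z as a fraction of full scale, then the turn, a rotation vector about the tool's x, y, z as a fraction of full scale. In form: [[dx, dy, dz, wx, wy, wz], ...]. A call has 1 to 12 rows; each row is the pose to reach, as a shift and turn from the pose commanded when the call began, along the tool's axes at that moment, turning the shorter way round; what a row does not reach only later rows make up. Full scale, the value 1, is 10 cm for a shift and pi rad for a turn. A row lasts 1/10 s, in which the tool goes at most 50 mm and 8.59 degrees, less where a joint would pass 70% of its speed; a pose out of reach is approached as far as the arm can. A call with a number of a shift or a turn outside -1 to 1 is refused whole. A call with a gripper value outside its range is refused whole. "claw" is the opening, from 0 (shut) to 1 (fully open), set as the call begins (left out, the last holds). The fingers move at their own pace and stop on an object; "grip_force" is the grip in N (left out, the last holds). Time passes only in rows, so rows that repeat a pose let the fingers close. It gives the time, the measured TCP pose, the force, the opening and the grip force at its end, in the units of the state.
- monitor.sense(): the state, without advancing time (a new reading comes with each control period).
- read_camera(name): name is "scene" or "side" or "wrist"; returns a dict with "color" (420x560x3 uint8, red, green, blue), "fx", "fy", "cx", "cy" (pixels), "D" ([k1, k2, p1, p2, k3] as OpenCV has them; the pictures are not rectified), "rvec" (rotation vector, rad) and "tvec" (3), from world to camera coordinates, as OpenCV has them; the wrist camera has in their place "mount" (4x4, takes a point from camera to tool coordinates, whose origin is the TCP and whose axes are the flange's). Camera axes: x right, y down, z forward; pixel columns grow to the right and rows downward; lengths in m; the calibration is good to about 2 mm. A picture is of the moment at which its call begins: read the wrist's pose just before it. There is no depth.
- sign_off(): hands the job in; it is judged then, once.
The state is a dict: "clock": time; "joints": joint angles; "qd": joint speeds; "joint_efforts": joint torques, N m; "tool_pos": TCP position; "eef_rot": TCP orientation; "contact_force": force on the tool from outside, world axes, zero at the start; "ft_torque": the same for the moment, N m; "width": finger opening in m; "gripper_force": force on a finger pad.
Only numpy, scipy, OpenCV 4.12 (cv2) and the standard library are available. Lean on these libraries where they do the work, as an engineer would, in place of code of your own. Each camera call takes 0.05 s, during which the arm holds its last target. There are 200 camera calls.

## Working session

There is one attempt and no reset: what is moved stays moved. The work goes in short steps, Python scripts to look and compute and a tool call to move; the robot and the scene stay as the last step left them, time stands still between calls to the robot, and variables do not carry over. Pictures are saved under pics/ and viewed, at most 10 in all, crops included, and the job is handed in when it is done.

Besides the shell and the picture viewer there is one more tool, called after "Emit:" by a JSON object that holds its "op" and its "data". servo_tool: Moves the arm, as the interface text tells. Shift numbers are shares of 10 cm and turn numbers shares of pi rad, none past 1 either way. Its arguments: {"type":"object","properties":{"targets":{"type":"array","items":{"type":"array","items":{"type":"number","minimum":-1,"maximum":1}}},"claw":{"type":"number"},"grip_force":{"type":"number"}},"required":["targets"]}

```bash
mkdir -p pics; ls
python3 - <<'E'
from cell import monitor, read_camera
import cv2,pickle
s=monitor.sense();print(s)
d={}
for n in ("scene","side","wrist"):
    d[n]=read_camera(n); cv2.imwrite(f"pics/{n}0.png",d[n]["color"][:,:,::-1])
    print(n,{k:v for k,v in d[n].items() if k!="color"})
d["state"]=s
pickle.dump(d,open("v0.pkl","wb"))
E
```

```text
pics
{'clock': 0.0, 'joints': array([ 5.77250922e+01,  2.83172997e+01,  7.71274750e+01,  8.20327161e-05,
        7.46278664e+01, -5.47231881e+00]), 'qd': array([-0.03072321,  0.00971593,  0.09012373, -0.09491001, -0.04397484,
        0.06561727]), 'joint_efforts': array([-5.38674467e-04, -8.78838515e+01, -3.81850111e+01,  7.05706445e-02,
        5.35389595e-02, -1.94366260e-05]), 'tool_pos': array([0.28162097, 0.5575277 , 0.21331002]), 'eef_rot': array([-1.79927697e+02, -7.00611672e-03,  1.53197385e+02]), 'contact_force': array([0.1406881 , 0.07542162, 0.02314287]), 'ft_torque': array([-0.02357362,  0.02527332, -0.0244865 ]), 'gripper_force': 0.0, 'width': 0.09135589597188416}
scene {'fx': 391.37899920082606, 'fy': 391.37899920082606, 'cx': 280.2797985771598, 'cy': 213.4521693389177, 'D': array([-0.04803095,  0.        ,  0.        ,  0.        ,  0.        ]), 'rvec': array([ 2.27840061,  0.93272633, -0.36369252]), 'tvec': array([-0.34430792, -0.22231309,  1.43568511])}
side {'fx': 440.31199039554025, 'fy': 440.31199039554025, 'cx': 281.3209901040459, 'cy': 205.37252685647235, 'D': array([-0.13511541,  0.        ,  0.        ,  0.        ,  0.        ]), 'rvec': array([ 2.24908698, -0.69899871,  0.29238543]), 'tvec': array([-0.45180965,  0.24998533,  1.1323379 ])}
wrist {'fx': 350.72731026520574, 'fy': 350.72731026520574, 'cx': 285.49142754899555, 'cy': 211.23155485710623, 'D': array([-0.07233572,  0.        ,  0.        ,  0.        ,  0.        ]), 'mount': array([[-9.53430897e-04, -9.71186501e-01, -2.38318842e-01,
         6.71825962e-02],
       [ 9.99999535e-01, -8.92241041e-04, -3.64629161e-04,
        -1.97738669e-03],
       [ 1.41485067e-04, -2.38319079e-01,  9.71186901e-01,
        -1.69135417e-01],
       [ 0.00000000e+00,  0.00000000e+00,  0.00000000e+00,
         1.00000000e+00]])}
```

View pics/scene0.png

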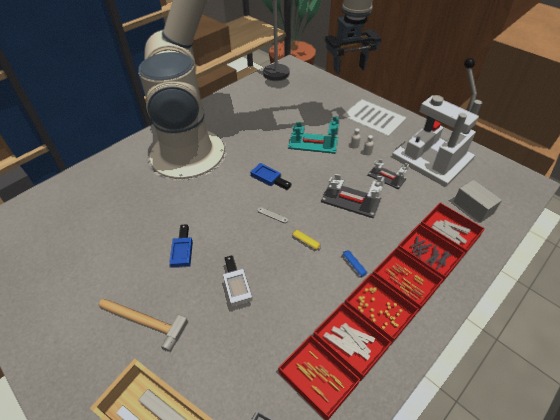

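View pics/side0.png

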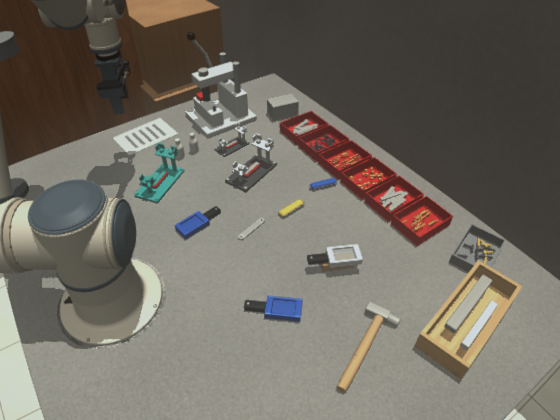

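The scene picture shows three magnifier-like things: aluminium at (236,285), blue at (181,250) and blue at (268,174). I want the aluminium one. There are also three stands: turquoise at (315,137), dark large at (353,195) and dark small at (388,173). I want the larger dark one. Side view: magnifier (343,257), stand (252,165). An enlarged crop will confirm, along with a rough position.

```bash
cat > h.py <<'E'
import numpy as np,cv2,pickle
from scipy.spatial.transform import Rotation as R
def pose(s):
    T=np.eye(4);T[:3,:3]=R.from_euler('xyz',s['eef_rot'],degrees=True).as_matrix();T[:3,3]=s['tool_pos'];return T
def camT(c,s=None):
    "camera->world"
    if 'mount' in c: return pose(s)@c['mount']
    T=np.eye(4);T[:3,:3]=cv2.Rodrigues(c['rvec'])[0];T[:3,3]=c['tvec'];return np.linalg.inv(T)
def K(c): return np.array([[c['fx'],0,c['cx']],[0,c['fy'],c['cy']],[0,0,1.]])
def rays(c,px,s=None):
    T=camT(c,s);u=cv2.undistortPoints(np.array(px,float).reshape(-1,1,2),K(c),c['D']).reshape(-1,2)
    return T[:3,3],np.c_[u,np.ones(len(u))]@T[:3,:3].T
def onz(c,px,z,s=None):
    o,d=rays(c,px,s);return o+d*((z-o[2])/d[:,2])[:,None]
def proj(c,P,s=None):
    W=np.linalg.inv(camT(c,s));return cv2.projectPoints(np.array(P,float).reshape(-1,3),cv2.Rodrigues(W[:3,:3])[0],W[:3,3],K(c),c['D'])[0].reshape(-1,2)
def tri(views):
    "views: [(cam,px,state)]"
    A=np.zeros((3,3));b=np.zeros(3)
    for c,p,s in views:
        o,d=rays(c,[p],s);d=d[0]/np.linalg.norm(d[0]);M=np.eye(3)-np.outer(d,d);A+=M;b+=M@o
    return np.linalg.solve(A,b)
def grab(name,pic=None):
    from cell import monitor,read_camera
    s=monitor.sense();c=read_camera(name)
    if pic: cv2.imwrite(f'pics/{pic}.png',c['color'][:,:,::-1]);pickle.dump((c,s),open(pic+'.pkl','wb'))
    return c,s
E
python3 - <<'E'
from h import *
d=pickle.load(open('v0.pkl','rb'))
for n,p,z in [('scene',(238,287),.052),('scene',(230,262),.048),('side',(344,257),.052),('side',(317,259),.048),('scene',(352,200),.01),('side',(251,171),.01),('scene',(326,203),.01),('scene',(379,203),.01)]:
    print(n,p,onz(d[n],[p],z)[0].round(3))
cr=lambda n,x,y:cv2.resize(d[n]['color'][y:y+75,x:x+100,::-1],(400,300),interpolation=2)
cv2.imwrite('pics/crop0.png',np.vstack([np.hstack([cr('scene',190,240),cr('scene',310,150)]),np.hstack([cr('side',290,220),cr('side',205,125)])]))
E
```

```text
scene (238, 287) [ 0.585 -0.254  0.052]
scene (230, 262) [ 0.509 -0.217  0.048]
side (344, 257) [ 0.57  -0.264  0.052]
side (317, 259) [ 0.509 -0.225  0.048]
scene (352, 200) [0.586 0.227 0.01 ]
side (251, 171) [0.58 0.23 0.01]
scene (326, 203) [0.534 0.159 0.01 ]
scene (379, 203) [0.656 0.277 0.01 ]
```

View pics/crop0.png

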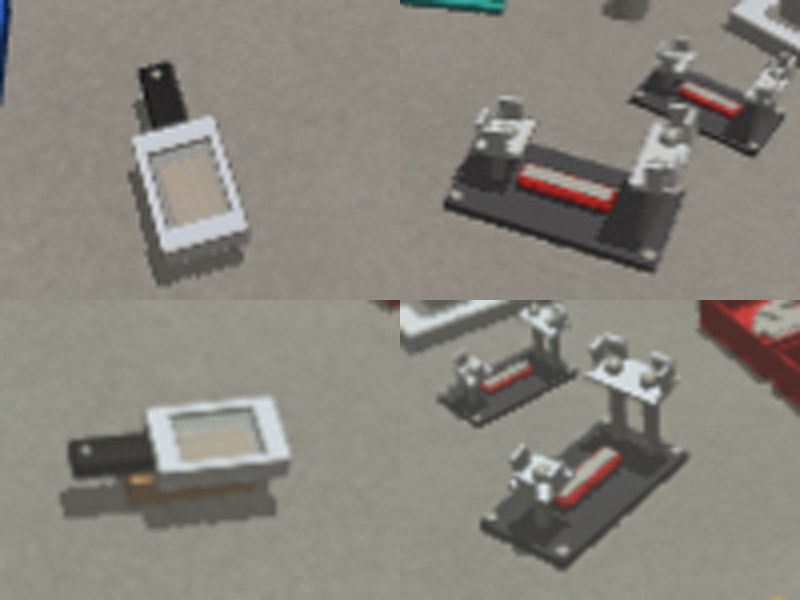

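The crop confirms both: the aluminium-framed magnifier sits on its wood block with its black handle towards the robot, and the larger dark stand has its single short post towards the robot and two tall posts far out. Next I check the press location and the stand's coarse yaw so I can plan the first move.

Run:
```python
from h import *
d=pickle.load(open('v0.pkl','rb'))
for n,p,z in [('scene',(395,155),0),('scene',(435,178),0),('side',(187,112),0),('side',(222,131),0),('side',(255,113),0),('scene',(321,201),.01),('scene',(373.7,217.5),.01),('side',(205+480/4-100,125+(525-300)/4),.01),('side',(205+(565-400)/4,125+265/4),.01),('side',(205+287/4,125+155/4),.01)]:
    print(n,p,onz(d[n],[p],z)[0].round(3))
print(tri([(d['scene'],(469,63),None),(d['side'],(191,36),None)]))
t=[-.399,-.191,-.05]
```

```text
scene (395, 155) [0.555 0.521 0.   ]
scene (435, 178) [ 0.722  0.516 -0.   ]
side (187, 112) [0.57 0.72 0.  ]
side (222, 131) [0.622 0.513 0.   ]
side (255, 113) [0.794 0.549 0.   ]
scene (321, 201) [0.517 0.154 0.01 ]
scene (373.7, 217.5) [0.68  0.215 0.01 ]
side (225.0, 181.25) [0.481 0.234 0.01 ]
side (246.25, 191.25) [0.514 0.151 0.01 ]
side (276.75, 163.75) [0.674 0.213 0.01 ]
[0.63195286 0.71749932 0.31204517]
```

Emit:
{"op": "servo_tool", "data": {"targets": [[-0.5,-0.23,-0.08,0,0,0],[-1,-0.46,-0.15,0,0,0]]}}

```text
clock: 0.35
tool_pos: [0.3434, 0.4798, 0.2272]
eef_rot: [-180.0, -0.0, 153.3]
contact_force: [0.9, 0.5, 0.1]
width: 0.0912
gripper_force: 0.0
```

Emit:
{"op": "servo_tool", "data": {"targets": [[-0.5,-0.23,-0.08,0,0,0],[-1,-0.46,-0.15,0,0,0]]}}

```text
clock: 0.55
tool_pos: [0.4059, 0.4012, 0.2413]
eef_rot: [-180.0, -0.0, 153.2]
contact_force: [1.0, 0.9, -0.5]
width: 0.0914
gripper_force: 0.0
```

Emit:
{"op": "servo_tool", "data": {"targets": [[-0.5,-0.23,-0.08,0,0,0],[-1,-0.46,-0.15,0,0,0]]}}

```text
clock: 0.75
tool_pos: [0.4677, 0.3235, 0.2549]
eef_rot: [-180.0, -0.0, 153.2]
contact_force: [0.4, 1.2, -0.1]
width: 0.0913
gripper_force: 0.0
```

Emit:
{"op": "servo_tool", "data": {"targets": [[-0.5,-0.23,-0.08,0,0,-0.04],[-1,-0.46,-0.15,0,0,-0.08],[-1,-0.46,-0.15,0,0,-0.13],[-1,-0.46,-0.15,0,0,-0.175],[-1,-0.46,-0.15,0,0,-0.22],[-1,-0.46,-0.15,0,0,-0.267],[-1,-0.46,-0.15,0,0,-0.267],[-1,-0.46,-0.15,0,0,-0.267],[-1,-0.46,-0.15,0,0,-0.267]]}}

```text
clock: 1.65
tool_pos: [0.5353, 0.2391, 0.2696]
eef_rot: [180.0, -0.0, -159.0]
contact_force: [0.3, -0.2, 0.2]
width: 0.091
gripper_force: 0.0
```

Run:
```python
from h import *
c,s=grab('wrist','w1');print(s['clock'],s['tool_pos'],s['eef_rot'],s['joints'].round(1))
# predicted cradle points with coarse guess
y=np.radians(21);Rc=R.from_euler('ZY',[y,-.21]).as_matrix();o=np.array([.579+.03*np.cos(y),.224+.03*np.sin(y),.085])
P=np.array([[38,18,0],[38,-18,0],[-88,0,0]])*1e-3@Rc.T+o
print(P.round(3),proj(c,P,s).round(0))
cv2.imwrite('pics/w1c.png',cv2.resize(c['color'][:,:,::-1],(784,588),interpolation=2))
```

```text
1.65 [0.53525298 0.23913458 0.26959862] [ 1.79999513e+02 -1.00888139e-02 -1.58952293e+02] [ 18.2  22.4  78.2  -0.   79.5 -92.8]
[[0.635 0.265 0.093]
 [0.648 0.231 0.093]
 [0.527 0.204 0.067]] [[276. 289.]
 [242. 289.]
 [258. 172.]]
```

View pics/w1c.png

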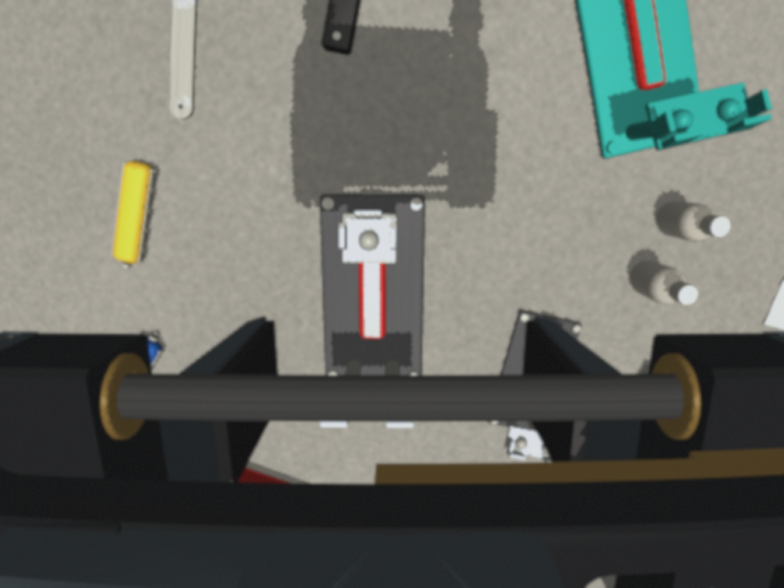

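The wrist view shows the stand's near pad at full-resolution pixel (264,171), against a predicted (258,172). The far pads are hidden behind the gripper bar, so I shift 8 cm outward and look again.

Emit:
{"op": "servo_tool", "data": {"targets": [[-0.4,0,0,0,0,0],[-0.8,0,0,0,0,0],[-0.8,0,0,0,0,0],[-0.8,0,0,0,0,0]]}}

```text
clock: 2.1
tool_pos: [0.61, 0.2682, 0.2689]
eef_rot: [180.0, -0.1, -158.8]
contact_force: [-1.0, -0.6, 0.1]
width: 0.0913
gripper_force: 0.0
```

Run:
```python
from h import *
c,s=grab('wrist','w2');print(s['clock'],s['tool_pos'],s['eef_rot'])
y=np.radians(21);Rc=R.from_euler('ZY',[y,-.21]).as_matrix();o=np.array([.579+.03*np.cos(y),.224+.03*np.sin(y),.085])
P=np.array([[38,18,0],[38,-18,0],[-88,0,0]])*1e-3@Rc.T+o
print(proj(c,P,s).round(0))
cv2.imwrite('pics/w2c.png',cv2.resize(c['color'][40:265,160:400,::-1],None,fx=2.6,fy=2.6,interpolation=2))
```

```text
2.1 [0.60998057 0.26817709 0.26894549] [ 1.79998248e+02 -5.65400263e-02 -1.58823472e+02]
[[275. 217.]
 [239. 217.]
 [257.  93.]]
```

View pics/w2c.png

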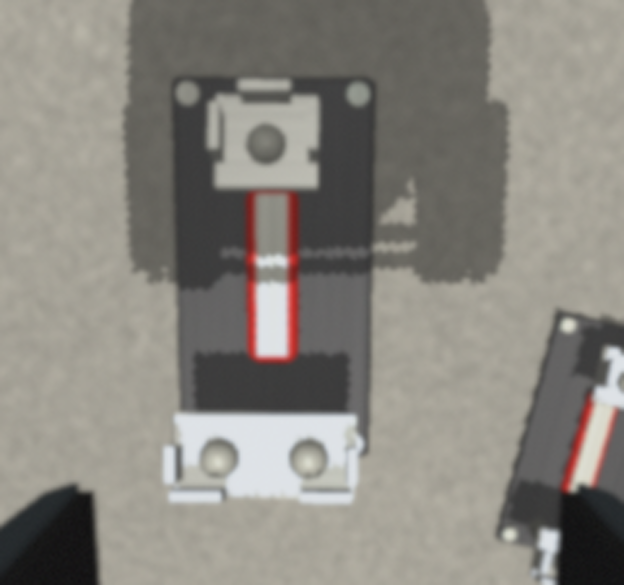

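In the crop, the handle pad is at (262.3,95.4) in full-resolution pixels and the far pads are at (244.2,216.2) and (278.8,216.2). That is within 5 px of my prediction, and the stop and lips are visible too. I compute the cradle pose from these while moving over to the magnifier.

Emit:
{"op": "servo_tool", "data": {"targets": [[0.22,-0.48,0,0,0,0],[0.44,-0.96,0,0,0,0]]}}

```text
clock: 2.35
tool_pos: [0.6027, 0.1678, 0.2697]
eef_rot: [-180.0, -0.0, -158.6]
contact_force: [0.1, -0.8, 0.6]
width: 0.091
gripper_force: 0.0
```

Emit:
{"op": "servo_tool", "data": {"targets": [[0.22,-0.48,0,0,0,0],[0.44,-0.96,0,0,0,0]]}}

```text
clock: 2.55
tool_pos: [0.5966, 0.0667, 0.2702]
eef_rot: [-180.0, 0.0, -158.8]
contact_force: [1.8, 0.7, 0.4]
width: 0.0913
gripper_force: 0.0
```

Emit:
{"op": "servo_tool", "data": {"targets": [[0.22,-0.48,0,0,0,0],[0.44,-0.96,0,0,0,0]]}}

```text
clock: 2.75
tool_pos: [0.5907, -0.0331, 0.2702]
eef_rot: [-180.0, 0.0, -158.8]
contact_force: [0.1, -0.0, -0.1]
width: 0.0909
gripper_force: 0.0
```

Emit:
{"op": "servo_tool", "data": {"targets": [[0.22,-0.48,0,0,0,0],[0.44,-0.96,0,0,0,0]]}}

```text
clock: 2.95
tool_pos: [0.5849, -0.1328, 0.2703]
eef_rot: [-180.0, 0.0, -158.8]
contact_force: [1.3, 0.7, 0.1]
width: 0.0912
gripper_force: 0.0
```

Emit:
{"op": "servo_tool", "data": {"targets": [[0.22,-0.48,0,0,0,0.04],[0.44,-0.96,0,0,0,0.085],[0.44,-0.96,0,0,0,0.13],[0.44,-0.96,0,0,0,0.175],[0.44,-0.96,0,0,0,0.22],[0.44,-0.96,0,0,0,0.265],[0.44,-0.96,0,0,0,0.289],[0.44,-0.96,0,0,0,0.289],[0.44,-0.96,0,0,0,0.289]]}}

```text
clock: 3.85
tool_pos: [0.5797, -0.2363, 0.27]
eef_rot: [-180.0, 0.0, 149.4]
contact_force: [-0.5, -0.7, 0.3]
width: 0.0912
gripper_force: 0.0
```

Run:
```python
from h import *
c,s=pickle.load(open('w2.pkl','rb'))
l=onz(c,[(278.8,216.2)],.092,s)[0];r=onz(c,[(244.2,216.2)],.092,s)[0];h=onz(c,[(262.3,95.4)],.0657,s)[0]
m=(l+r)/2;v=(m-h)[:2];yaw=np.arctan2(v[1],v[0])
print('spacing(36)',np.linalg.norm(l-r)*1e3,'len(123.2)',np.linalg.norm(v)*1e3,'yaw',np.degrees(yaw),'yaw pads',np.degrees(np.arctan2((l-r)[1],(l-r)[0]))-90)
u=np.array([np.cos(yaw),np.sin(yaw)]);print('origin',m[:2]-u*.038*np.cos(.21),h[:2]+u*.088*np.cos(.21))
d=pickle.load(open('v0.pkl','rb'))
g=cv2.cvtColor(c['color'],6)
print(cv2.HoughCircles(cv2.resize(g[80:235,225:300],None,fx=4,fy=4,interpolation=2),3,1,60,param1=80,param2=12,minRadius=18,maxRadius=40)/np.array([4,4,4])+np.array([225,80,0]))
c,s=grab('wrist','w3');print(s['clock'],s['tool_pos'],s['eef_rot'],s['joints'].round(1))
cv2.imwrite('pics/w3c.png',cv2.resize(c['color'][20:270,120:440,::-1],None,fx=2.4,fy=2.4,interpolation=2))
```

```text
spacing(36) 35.31630614371332 len(123.2) 120.33820309808083 yaw 20.708380214365793 yaw pads 21.114917286598953
origin [0.60442076 0.23897485] [0.6071275 0.2399981]
[[[278.625      216.625        7.7249999 ]
  [262.125       95.375        7.4749999 ]
  [243.625      216.375        7.94999981]
  [273.125      106.625        8.44999981]
  [262.625      139.875        8.72500038]
  [232.375      205.875        8.44999981]
  [266.125      155.125        7.9000001 ]
  [248.375      105.625        6.07499981]
  [265.875      171.625        5.8499999 ]]]
3.85 [ 0.57965253 -0.23634238  0.27002559] [-1.79997908e+02  1.07611937e-02  1.49366167e+02] [-27.6  25.8  72.4  -0.   81.8 -87. ]
```

View pics/w3c.png

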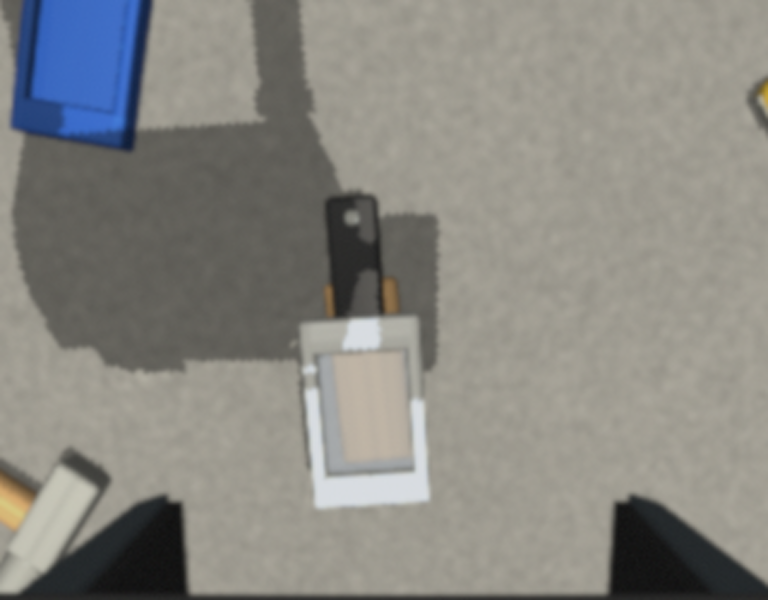

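The picture shows the magnifier's frame top at crop corners (300,325), (418,316), (429,500) and (315,507), with the handle tip at crop (352,195). I compute its pose and the grasp move.

```bash
cat >> h.py <<'E'
def step(s,pt,Rt):
    "shift (10 cm units) and turn (pi units) in tool axes from the state s to a target"
    T=pose(s);return (T[:3,:3].T@(np.array(pt)-T[:3,3])/.1).round(3),(R.from_matrix(T[:3,:3].T@Rt).as_rotvec()/np.pi).round(4)
def target(o,Rf,p=(-.010,0,-.008)):
    return np.array(o)+Rf@np.array(p), Rf@np.diag([-1.,1,-1])
E
python3 - <<'E'
from h import *
c,s=pickle.load(open('w3.pkl','rb'))
q=np.array([(300,325),(418,316),(429,500),(315,507)])/2.4+[120,20]
# subpixel check via mask of frame
P=onz(c,q,.052,s);print(P.round(4))
e=lambda a,b:np.linalg.norm(P[a]-P[b])*1e3
print('y sides 56:',e(0,1),e(3,2),' x sides 90:',e(0,3),e(1,2))
v=(P[3]+P[2]-P[0]-P[1])[:2];w=(P[1]+P[2]-P[0]-P[3])[:2];yaw=np.degrees(np.arctan2(v[1],v[0]));print('yaw',yaw,np.degrees(np.arctan2(w[1],w[0]))-90)
o=P.mean(0);tip=onz(c,[np.array((350,196))/2.4+[120,20]],.048,s)[0];print('centre',o,'tip dist 100:',np.linalg.norm(tip[:2]-o[:2])*1e3,'yaw tip',np.degrees(np.arctan2(*(o-tip)[1::-1])))
d=pickle.load(open('v0.pkl','rb'))
for n in('scene','side'):print(n,proj(d[n],[o],None),)
print(step(s,*target([o[0],o[1],.12],R.from_euler('z',yaw,degrees=True).as_matrix())))
E
```

```text
[[ 0.5258 -0.2585  0.052 ]
 [ 0.5498 -0.2101  0.052 ]
 [ 0.6279 -0.2497  0.052 ]
 [ 0.6029 -0.2986  0.052 ]]
y sides 56: 54.050472287103744 54.88288336389576  x sides 90: 86.96746981743055 87.51738523800427
yaw -27.181054242114318 -26.714843328933533
centre [ 0.57659143 -0.25422094  0.052     ] tip dist 100: 98.8707631016219 yaw tip -27.02541927987199
scene [[235.87764427 285.08094449]]
side [[343.55281716 253.76728046]]
(array([ 0.035, -0.175,  1.58 ]), array([-0.    ,  0.0001, -0.0192]))
```

Emit:
{"op": "servo_tool", "data": {"targets": [[0.02,-0.09,0.4,0,0,-0.01],[0.035,-0.175,0.8,0,0,-0.019],[0.035,-0.175,0.8,0,0,-0.019],[0.035,-0.175,0.8,0,0,-0.019]]}}

```text
clock: 4.3
tool_pos: [0.5683, -0.2498, 0.1904]
eef_rot: [180.0, -0.0, 152.6]
contact_force: [0.5, -0.1, -0.1]
width: 0.0906
gripper_force: 0.0
```

Emit:
{"op": "servo_tool", "data": {"targets": [[0,0,0.4,0,0,0],[0,0,0.8,0,0,0],[0,0,1,0,0,0],[0,0,1,0,0,0],[0,0,1,0,0,0]]}}

```text
clock: 4.8
tool_pos: [0.5697, -0.2503, 0.0919]
eef_rot: [-180.0, 0.2, 152.7]
contact_force: [0.3, 0.2, 0.6]
width: 0.091
gripper_force: 0.0
```

Run:
```python
from h import *
c,s=grab('wrist','w4')
print(s['tool_pos'],s['eef_rot'],step(s,*target([.5766,-.2542,.03],R.from_euler('z',-27,degrees=True).as_matrix())))
cv2.imwrite('pics/w4c.png',c['color'][:,:,::-1])
```

```text
[ 0.5697418  -0.25031578  0.09189052] [-1.79997554e+02  1.56540626e-01  1.52668299e+02] (array([ 0.023, -0.004,  0.699]), array([-0.    ,  0.0009, -0.0018]))
```

View pics/w4c.png

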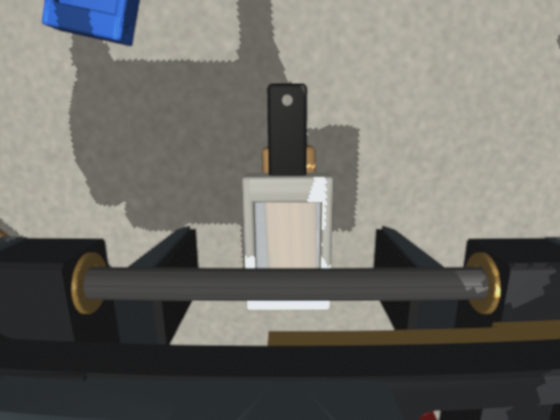

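The wrist view shows the frame centred between the fingers (columns 243–332, fingers at 195 and 377). I descend and grip.

Emit:
{"op": "servo_tool", "data": {"targets": [[0.01,0,0.2,0,0,0],[0.02,0,0.4,0,0,0],[0.02,0,0.55,0,0,0],[0.02,0,0.69,0,0,0],[0.02,0,0.69,0,0,0],[0.02,0,0.69,0,0,0],[0.02,0,0.69,0,0,0]]}}

```text
clock: 5.55
tool_pos: [0.567, -0.2492, 0.0215]
eef_rot: [-180.0, 0.1, 152.7]
contact_force: [0.5, -0.4, 0.7]
width: 0.091
gripper_force: 0.0
```

Emit:
{"op": "servo_tool", "data": {"targets": [[0,0,0,0,0,0],[0,0,0,0,0,0],[0,0,0,0,0,0],[0,0,0,0,0,0],[0,0,0,0,0,0],[0,0,0,0,0,0],[0,0,0,0,0,0],[0,0,0,0,0,0]], "claw": 0.4, "grip_force": 20}}

```text
clock: 6.35
tool_pos: [0.5665, -0.2489, 0.0207]
eef_rot: [180.0, 0.0, 152.7]
contact_force: [-0.0, 1.6, 1.7]
width: 0.056
gripper_force: 20.0
```

Emit:
{"op": "servo_tool", "data": {"targets": [[0,0,-0.1,0,0,0],[0,0,-0.3,0,0,0],[0,0,-0.6,0,0,0],[0,0,-0.9,0,0,0]]}}

```text
clock: 6.75
tool_pos: [0.566, -0.2488, 0.1118]
eef_rot: [-180.0, -0.1, 152.7]
contact_force: [0.3, -0.0, -2.9]
width: 0.0561
gripper_force: 20.0
```

Emit:
{"op": "servo_tool", "data": {"targets": [[0,0,-0.4,0,0,0],[0,0,-0.8,0,0,0],[0,0,-0.8,0,0,0],[0,0,-0.8,0,0,0],[0,0,-0.8,0,0,0]]}}

```text
clock: 7.25
tool_pos: [0.5656, -0.2485, 0.1895]
eef_rot: [180.0, -0.1, 152.7]
contact_force: [-0.5, -0.1, -3.0]
width: 0.0559
gripper_force: 20.0
```

Run:
```python
from h import *
c,s=grab('wrist','w5')
print(s['clock'],s['tool_pos'],s['eef_rot'],s['contact_force'],s['width'])
# expected points of held magnifier: frame (p) -> tool: x=-(px+.010), y=py, z=-(pz+.008)
T=pose(s)
f=lambda p:(T@np.r_[-(p[0]+.010),p[1],-(p[2]+.008),1])[:3]
print(proj(c,[f((-.1,.012,.018)),f((-.1,-.012,.018)),f((-.045,.028,.022)),f((-.045,-.028,.022))],s).round(1))
cv2.imwrite('pics/w5c.png',cv2.resize(c['color'][60:260,150:420,::-1],None,fx=2.9,fy=2.9,interpolation=2))
y=np.radians(20.9);Rf=R.from_euler('ZY',[y,-.21]).as_matrix();o=np.array([.6045,.2387,.085])
for h in (.05,):
    t=target(o+Rf[:,2]*h,Rf);print(t[0],R.from_matrix(t[1]).as_euler('xyz',degrees=True),step(s,*t))
```

```text
7.25 [ 0.5656217  -0.24854386  0.18954356] [ 1.79997954e+02 -1.26000498e-01  1.52654381e+02] [-0.51537333 -0.05241844 -3.02462237] 0.05589888010723457
[[321.7  65.4]
 [259.5  65.4]
 [359.  206.5]
 [221.9 206.6]]
[0.58718394 0.23208764 0.1239927 ] [-180.          12.0321137 -159.1      ] (array([2.015, 4.368, 0.66 ]), array([-0.0278, -0.0635, -0.2671]))
```

View pics/w5c.png

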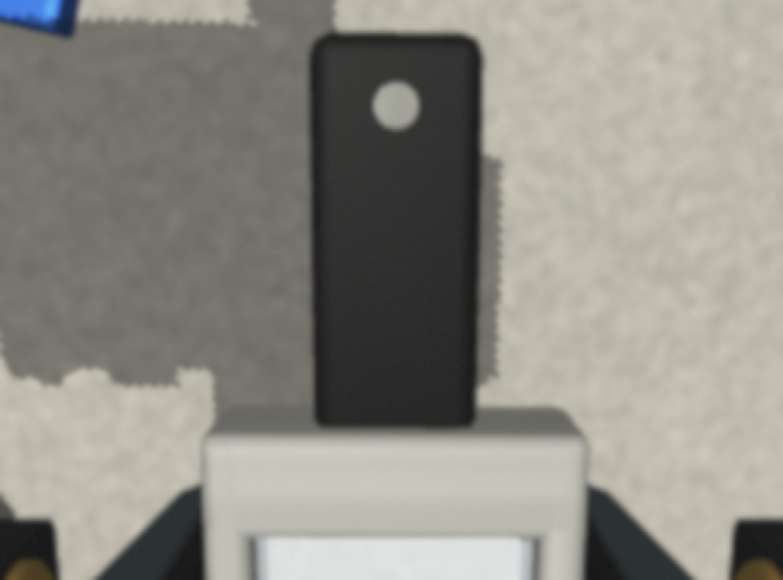

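The held magnifier sits straight in the grip: handle at columns 258–315, tip at row 72, close to prediction with a slight camera offset of about 1.7 mm. I carry it over to the stand.

Emit:
{"op": "servo_tool", "data": {"targets": [[0.07,0.15,0,0,0,0],[0.18,0.4,0,0,0,0],[0.32,0.7,0,0,0,0],[0.45,0.98,0,0,0,0]]}}

```text
clock: 7.7
tool_pos: [0.5708, -0.1391, 0.1896]
eef_rot: [-180.0, -0.1, 152.6]
contact_force: [0.6, 0.1, -3.4]
width: 0.0557
gripper_force: 20.0
```

Emit:
{"op": "servo_tool", "data": {"targets": [[0.15,0.33,0,0,0,0],[0.3,0.66,0,0,0,0],[0.45,0.98,0,0,0,0]]}}

```text
clock: 8.0
tool_pos: [0.5757, -0.0312, 0.1898]
eef_rot: [-180.0, -0.1, 152.7]
contact_force: [0.2, 0.1, -3.0]
width: 0.056
gripper_force: 20.0
```

Emit:
{"op": "servo_tool", "data": {"targets": [[0.15,0.33,0,0,0,0],[0.3,0.66,0,0,0,0],[0.45,0.98,0,0,0,0]]}}

```text
clock: 8.3
tool_pos: [0.5806, 0.0765, 0.1897]
eef_rot: [-180.0, -0.1, 152.7]
contact_force: [-1.1, -0.4, -2.8]
width: 0.0563
gripper_force: 20.0
```

Emit:
{"op": "servo_tool", "data": {"targets": [[0.15,0.33,0,0,0,0],[0.3,0.64,0,0,0,0],[0.4,0.87,0,0,0,0],[0.45,0.98,0,0,0,0],[0.45,0.98,0,0,0,0],[0.45,0.98,0,0,0,0]]}}

```text
clock: 8.9
tool_pos: [0.5862, 0.1815, 0.1902]
eef_rot: [-179.9, -0.0, 152.7]
contact_force: [-0.4, -0.4, -1.8]
width: 0.0559
gripper_force: 20.0
```

Run:
```python
from h import *
from cell import monitor
s=monitor.sense();print(s['clock'],s['tool_pos'],s['eef_rot'],s['width'])
y=np.radians(20.9);Rf=R.from_euler('ZY',[y,-.21]).as_matrix();o=np.array([.604,.240,.085])
for h in (.06,.04):
    t=target(o+Rf[:,2]*h,Rf);print(h,t[0].round(4),step(s,*t))
```

```text
8.9 [0.58617253 0.18153415 0.1901529 ] [-1.79946214e+02 -3.74825117e-02  1.52675003e+02] 0.05594238426962525
0.06 [0.5847 0.2326 0.1338] (array([0.247, 0.448, 0.564]), array([-0.0283, -0.0632, -0.2669]))
0.04 [0.5886 0.2341 0.1142] (array([0.219, 0.479, 0.759]), array([-0.0283, -0.0632, -0.2669]))
```

Emit:
{"op": "servo_tool", "data": {"targets": [[0.04,0.07,0,-0.004,-0.01,-0.04],[0.08,0.14,0,-0.008,-0.02,-0.08],[0.12,0.22,0,-0.012,-0.03,-0.12],[0.16,0.3,0,-0.016,-0.04,-0.16],[0.2,0.37,0.1,-0.02,-0.05,-0.2],[0.23,0.42,0.2,-0.024,-0.057,-0.235],[0.247,0.448,0.3,-0.0283,-0.0632,-0.267],[0.247,0.448,0.45,-0.0283,-0.0632,-0.267],[0.247,0.448,0.56,-0.0283,-0.0632,-0.267],[0.247,0.448,0.56,-0.0283,-0.0632,-0.267],[0.247,0.448,0.56,-0.0283,-0.0632,-0.267],[0.247,0.448,0.56,-0.0283,-0.0632,-0.267]]}}

```text
clock: 10.1
tool_pos: [0.5858, 0.2329, 0.1353]
eef_rot: [-180.0, 12.2, -159.1]
contact_force: [0.0, 0.9, -3.1]
width: 0.0557
gripper_force: 20.0
```

Run:
```python
from h import *
c,s=grab('wrist','w6')
print(s['clock'],s['tool_pos'],s['eef_rot'],s['width'],s['contact_force'])
y=np.radians(20.9);Rf=R.from_euler('ZY',[y,-.21]).as_matrix();o=np.array([.604,.240,.085])
P=np.array([[-99,17,10],[-81,17,10],[-99,-17,10],[-81,-17,10],[-105,0,6]])*1e-3@Rf.T+o
print('fork/stop predicted',proj(c,P,s).round(1).tolist())
print(step(s,*target(o+Rf[:,2]*.06,Rf)))
a=cv2.resize(c['color'][0:170,160:420,::-1],None,fx=3,fy=3,interpolation=2)
cv2.imwrite('pics/w6c.png',a)
```

```text
10.1 [0.585787   0.23294383 0.13532229] [-179.99409091   12.15312305 -159.12759931] 0.05572475889313901 [ 0.00601045  0.89733453 -3.08086656]
fork/stop predicted [[316.9, 87.6], [316.4, 119.3], [258.2, 87.6], [258.7, 119.4], [287.5, 77.7]]
(array([0.014, 0.001, 0.013]), array([-0.0001,  0.0007, -0.0001]))
```

View pics/w6c.png

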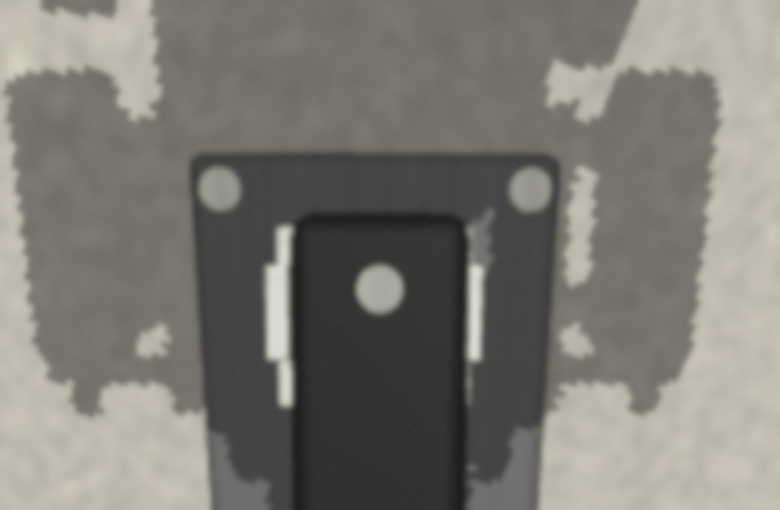

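The fork cheeks are at full-resolution columns 248–321 (outer) and rows 88–120, against predicted rows 87.6–119.3, so x is good. The handle is centred at column 287 and the fork at 284.7, so it is about 1 mm off laterally. I run a quick scale check before lowering.

Run:
```python
from h import *
y=np.radians(20.9);Rz=R.from_euler('z',y).as_matrix();Rf=R.from_euler('ZY',[y,-.21]).as_matrix();o=np.array([.604,.240,.085])
so=o-Rz[:,0]*.03;so[2]=0
pl=np.array([[-.088,.046,.01],[-.088,-.046,.01]])@Rz.T+so
for n,ob in (('w6',[(160+558/3,160/3),(160+192/3,160/3)]),('w2',[(160+376/2.6,40+80/2.6),(160+174/2.6,40+80/2.6)])):
    c,s=pickle.load(open(n+'.pkl','rb'));p=proj(c,pl,s);print(n,'pred',p.round(1).tolist(),'obs',np.round(ob,1).tolist(),'ratio',(ob[0][0]-ob[1][0])/(p[0,0]-p[1,0]))
```

```text
w6 pred [[350.2, 50.5], [223.8, 50.7]] obs [[346.0, 53.3], [224.0, 53.3]] ratio 0.9651039755089027
w2 pred [[305.6, 68.5], [226.1, 68.5]] obs [[304.6, 70.8], [226.9, 70.8]] ratio 0.9775081477530357
```

Plate and held-object scales agree with the wrist camera sitting about 8–9 mm farther back than the mount matrix says. I correct for that and recompute both held pose and fork.

Run:
```python
from h import *
def ld(n):
    c,s=pickle.load(open(n+'.pkl','rb'));M=c['mount'].copy();M[:3,3]-=M[:3,2]*.0085;c['mount']=M;return c,s
# held magnifier in tool frame (tip edge at tool z -.026, frame top z -.030)
c,s=ld('w5');T=pose(s)
def intool(c,px,z):
    u=cv2.undistortPoints(np.array(px,float).reshape(-1,1,2),K(c),c['D']).reshape(-1,2);M=c['mount'];d=np.c_[u,np.ones(len(u))]@M[:3,:3].T;return M[:3,3]+d*((z-M[2,3])/d[:,2])[:,None]
print('tip tool (x exp .090)',intool(c,[(257.6,72.4),(315.5,72.4)],-.026)[:,:2]*1e3)
print('edge tool (x exp .035)',intool(c,[(220.7,209.5),(351.7,209.5)],-.030)[:,:2]*1e3)
c,s=ld('w3');q=np.array([(300,325),(418,316),(429,500),(315,507)])/2.4+[120,20];P=onz(c,q,.052,s);print('mag centre',P.mean(0),np.linalg.norm(P[0]-P[1]),np.linalg.norm(P[0]-P[3]))
c,s=ld('w2')
l=onz(c,[(278.7,216.4)],.092,s)[0];r=onz(c,[(244,216.3)],.092,s)[0];h=onz(c,[(262.2,95.4)],.0657,s)[0];m=(l+r)/2;v=(m-h)[:2];u=v/np.linalg.norm(v)
print('pads',np.linalg.norm(l-r),np.linalg.norm(v),np.degrees(np.arctan2(v[1],v[0])),'o',m[:2]-u*.038*np.cos(.21),h[:2]+u*.088*np.cos(.21))
y=np.radians(20.9);Rf=R.from_euler('ZY',[y,-.21]).as_matrix();o0=np.array([.604,.240,.085])
c,s=ld('w6')
zt=lambda x,z:.085+x*np.sin(.21)+z*np.cos(.21)
for row,x in ((88,-.099),(120,-.081)):
    w=onz(c,[(284.7,row)],zt(x,.010),s)[0];k=(w-o0)@Rf;print('fork mid in cradle guess',k.round(4),'exp',x)
```

```text
tip tool (x exp .090) [[ 90.60228848 -13.40391877]
 [ 90.58320201  10.31392351]]
edge tool (x exp .035) [[ 33.81557771 -30.10538416]
 [ 33.76352575  26.65577788]]
mag centre [ 0.57603597 -0.25425814  0.052     ] 0.05520291619521769 0.08882175760723582
pads 0.03626587807794494 0.12332014911904683 20.665151177015144 o [0.60494545 0.23841127] [0.60486288 0.23838012]
fork mid in cradle guess [-0.1015 -0.0017  0.0105] exp -0.099
fork mid in cradle guess [-0.0827 -0.0017  0.0104] exp -0.081
```

With the correction, the pads measure 36.3 mm apart and 123.3 mm to the handle pad (expected 36 and 123.2), and the held tip is where expected. Remaining offsets are about 1–2 mm, within the 5 mm play. I lower slowly.

Emit:
{"op": "servo_tool", "data": {"targets": [[0.015,-0.005,0.1,0,0,0],[0.02,-0.005,0.2,0,0,0],[0.02,-0.005,0.3,0,0,0],[0.02,-0.005,0.38,0,0,0],[0.02,-0.005,0.44,0,0,0],[0.02,-0.005,0.48,0,0,0],[0.02,-0.005,0.48,0,0,0],[0.02,-0.005,0.48,0,0,0]]}}

```text
clock: 10.95
tool_pos: [0.5931, 0.2355, 0.0874]
eef_rot: [-180.0, 12.1, -159.1]
contact_force: [0.9, -0.3, -2.4]
width: 0.0555
gripper_force: 20.0
```

Run:
```python
from h import *
c,s=grab('wrist','w7')
print(s['clock'],s['tool_pos'],s['eef_rot'],s['width'],s['contact_force'])
y=np.radians(20.9);Rf=R.from_euler('ZY',[y,-.21]).as_matrix();o=np.array([.604,.240,.085])
print(step(s,*target(o,Rf)))
cv2.imwrite('pics/w7c.png',cv2.resize(c['color'][30:230,180:400,::-1],None,fx=3,fy=3,interpolation=2))
```

```text
10.95 [0.59312886 0.23551673 0.087439  ] [-179.99988892   12.11190462 -159.10000832] 0.055524895423807265 [ 0.8656605  -0.25784286 -2.43181359]
(array([-0.01 ,  0.003,  0.128]), array([-0.    ,  0.0004, -0.    ]))
```

View pics/w7c.png

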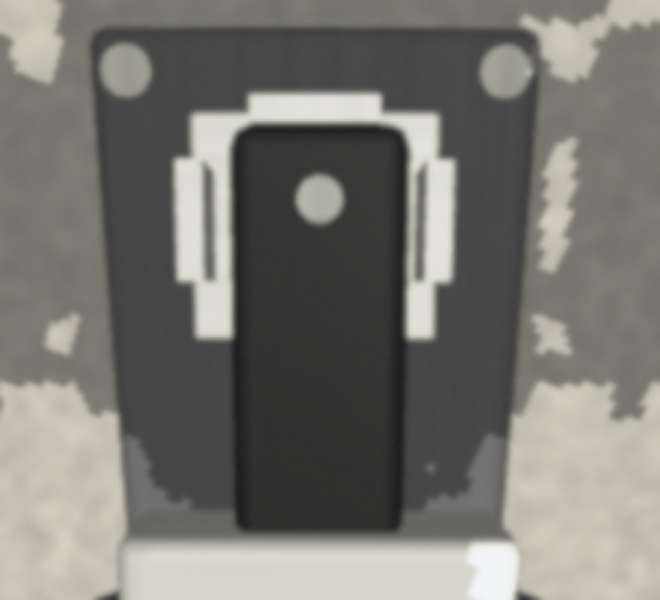

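The handle lies between the fork cheeks: handle centre at crop column 320 against fork 315, tip at row 125 with cheeks at rows 158–283. It is about 2 mm too near the stop and about 0.8 mm to +y. I correct both and lower in gentle steps.

Emit:
{"op": "servo_tool", "data": {"targets": [[-0.01,-0.004,0.01,0,0,0],[-0.018,-0.007,0.03,0,0,0],[-0.018,-0.007,0.05,0,0,0],[-0.018,-0.007,0.07,0,0,0],[-0.018,-0.007,0.085,0,0,0],[-0.018,-0.007,0.1,0,0,0],[-0.018,-0.007,0.105,0,0,0],[-0.018,-0.007,0.105,0,0,0],[-0.018,-0.007,0.105,0,0,0]]}}

```text
clock: 11.9
tool_pos: [0.597, 0.2363, 0.0775]
eef_rot: [-180.0, 12.1, -159.1]
contact_force: [0.5, 0.3, -2.1]
width: 0.0557
gripper_force: 20.0
```

Emit:
{"op": "servo_tool", "data": {"targets": [[0,0,0.005,0,0,0],[0,0,0.01,0,0,0],[0,0,0.01,0,0,0]]}}

```text
clock: 12.2
tool_pos: [0.5971, 0.2363, 0.0764]
eef_rot: [180.0, 12.1, -159.1]
contact_force: [0.5, 0.6, -2.5]
width: 0.0556
gripper_force: 20.0
```

Emit:
{"op": "servo_tool", "data": {"targets": [[0,0,0.005,0,0,0],[0,0,0.01,0,0,0],[0,0,0.01,0,0,0]]}}

```text
clock: 12.5
tool_pos: [0.5974, 0.2364, 0.0754]
eef_rot: [-180.0, 12.1, -159.1]
contact_force: [-0.3, 0.4, -3.0]
width: 0.0558
gripper_force: 20.0
```

Emit:
{"op": "servo_tool", "data": {"targets": [[0,0,0.005,0,0,0],[0,0,0.01,0,0,0],[0,0,0.01,0,0,0]]}}

```text
clock: 12.8
tool_pos: [0.5975, 0.2365, 0.0744]
eef_rot: [180.0, 12.1, -159.1]
contact_force: [0.3, 0.2, -3.1]
width: 0.056
gripper_force: 20.0
```

Emit:
{"op": "servo_tool", "data": {"targets": [[0,0,0.005,0,0,0],[0,0,0.005,0,0,0],[0,0,0.005,0,0,0]]}}

```text
clock: 13.1
tool_pos: [0.5977, 0.2365, 0.074]
eef_rot: [180.0, 12.1, -159.1]
contact_force: [0.4, -0.2, -2.5]
width: 0.056
gripper_force: 20.0
```

Emit:
{"op": "servo_tool", "data": {"targets": [[0,0,0.005,0,0,0],[0,0,0.005,0,0,0],[0,0,0.005,0,0,0]]}}

```text
clock: 13.4
tool_pos: [0.5978, 0.2365, 0.0735]
eef_rot: [180.0, 12.1, -159.1]
contact_force: [-0.5, -0.0, -2.7]
width: 0.0561
gripper_force: 20.0
```

Emit:
{"op": "servo_tool", "data": {"targets": [[0,0,0.005,0,0,0],[0,0,0.005,0,0,0],[0,0,0.005,0,0,0]]}}

```text
clock: 13.7
tool_pos: [0.5979, 0.2366, 0.0733]
eef_rot: [-180.0, 12.1, -159.1]
contact_force: [-2.6, -1.3, 6.6]
width: 0.0563
gripper_force: 20.0
```

Emit:
{"op": "servo_tool", "data": {"targets": [[0,0,0.005,0,0,0],[0,0,0.005,0,0,0],[0,0,0.005,0,0,0]]}}

```text
clock: 14.0
tool_pos: [0.5979, 0.2366, 0.0732]
eef_rot: [-180.0, 12.1, -159.1]
contact_force: [-7.8, -2.5, 13.5]
width: 0.0562
gripper_force: 20.0
```

Emit:
{"op": "servo_tool", "data": {"targets": [[0,0,0.003,0,0,0],[0,0,0.003,0,0,0],[0,0,0.003,0,0,0]]}}

```text
clock: 14.3
tool_pos: [0.598, 0.2366, 0.0731]
eef_rot: [-180.0, 12.1, -159.1]
contact_force: [-8.2, -4.1, 18.6]
width: 0.0558
gripper_force: 20.0
```

Contact came at the expected height. I relax the push, ease the grip, then open.

Emit:
{"op": "servo_tool", "data": {"targets": [[0,0,-0.008,0,0,0],[0,0,-0.008,0,0,0],[0,0,-0.008,0,0,0]], "grip_force": 5}}

```text
clock: 14.6
tool_pos: [0.598, 0.2366, 0.0732]
eef_rot: [-180.0, 12.1, -159.1]
contact_force: [-3.0, -0.8, 6.1]
width: 0.0556
gripper_force: 5.0
```

Emit:
{"op": "servo_tool", "data": {"targets": [[0,0,0,0,0,0],[0,0,0,0,0,0],[0,0,0,0,0,0],[0,0,0,0,0,0],[0,0,0,0,0,0]], "claw": 0.8}}

```text
clock: 15.1
tool_pos: [0.5979, 0.2366, 0.073]
eef_rot: [-180.0, 12.1, -159.1]
contact_force: [-0.4, -0.3, -0.8]
width: 0.0732
gripper_force: 0.0
```

Run:
```python
from h import *
c,s=grab('wrist','w8')
print(s['clock'],s['tool_pos'],s['width'],s['contact_force'])
sc=read=grab('side','s8')[0]
a=cv2.resize(c['color'][30:230,180:400,::-1],(400,364),interpolation=2);b=cv2.resize(sc['color'][125:195,215:292,::-1],(400,364),interpolation=2)
cv2.imwrite('pics/w8c.png',np.hstack([a,b]))
```

```text
15.1 [0.59787422 0.23658316 0.07295683] 0.07319442884123174 [-0.3685994  -0.25165104 -0.81184669]
```

View pics/w8c.png

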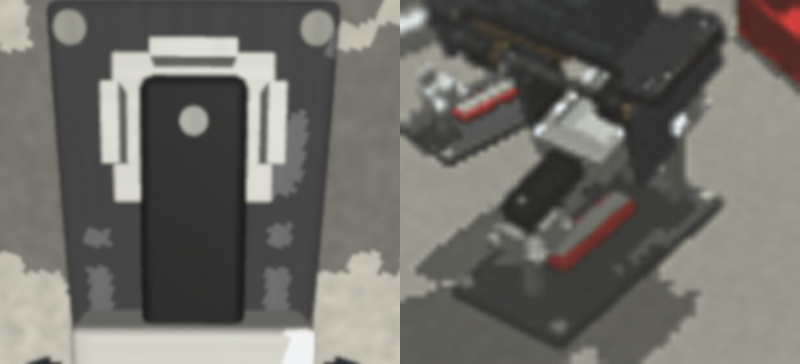

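The magnifier sits centred in the fork (handle columns 142–245, cheeks 100–287), short of the stop, and the fingers are clear. I retreat straight back along the tool axis.

That was picture 11, one over the limit of 10, so I will check the rest by numbers only.

Emit:
{"op": "servo_tool", "data": {"targets": [[0,0,-0.05,0,0,0],[0,0,-0.15,0,0,0],[0,0,-0.3,0,0,0],[0,0,-0.5,0,0,0],[0,0,-0.75,0,0,0],[0,0,-1,0,0,0]]}}

```text
clock: 15.8
tool_pos: [0.5779, 0.229, 0.173]
eef_rot: [-180.0, 12.1, -159.1]
contact_force: [0.3, 0.5, 0.9]
width: 0.0731
gripper_force: 0.0
```

Emit:
{"op": "servo_tool", "data": {"targets": [[0,0,-0.3,0,0,0],[0,0,-0.6,0,0,0],[0,0,-0.7,0,0,0],[0,0,-0.7,0,0,0],[0,0,-0.7,0,0,0],[0,0,-0.7,0,0,0]]}}

```text
clock: 16.4
tool_pos: [0.564, 0.2237, 0.2379]
eef_rot: [180.0, 12.0, -159.1]
contact_force: [-0.3, -0.8, 0.6]
width: 0.0726
gripper_force: 0.0
```

Run:
```python
from h import *
c,s=grab('wrist','w9');print(s['clock'],s['tool_pos'],s['contact_force'])
c['mount'][:3,3]-=c['mount'][:3,2]*.0085
y=np.radians(20.9);Rf=R.from_euler('ZY',[y,-.21]).as_matrix();o=np.array([.6049,.2384,.085])
pr=lambda P:proj(c,np.array(P)@Rf.T+o,s)
print('pred tip/handle/frame near edge',pr([[-.1,.012,.018],[-.1,-.012,.018],[-.045,.028,.022],[-.045,-.028,.022],[.045,.028,.022],[.045,-.028,.022]]).round(0).tolist())
hsv=cv2.cvtColor(c['color'],cv2.COLOR_RGB2HSV)
x0,y0,x1,y1=[int(v) for v in np.r_[pr([[-.1,-.012,.018]])[0],pr([[-.045,.012,.018]])[0]]]
m=(hsv[...,2]<58).astype(np.uint8);m[:, :x0-15]=0;m[:,x1+15:]=0;m[y1+8:]=0;m[:y0-15]=0
n,l,st,ce=cv2.connectedComponentsWithStats(m);i=1+st[1:,4].argmax();print('black handle box',st[i],'rect',cv2.minAreaRect(np.argwhere(l==i)[:,::-1].astype(np.float32)))
```

```text
16.4 [0.56401953 0.2236956  0.23790667] [-0.30107572 -0.77976048  0.61099933]
pred tip/handle/frame near edge [[299.0, 104.0], [272.0, 104.0], [317.0, 167.0], [255.0, 167.0], [315.0, 261.0], [257.0, 261.0]]
black handle box [271 134   4  30 111] rect ((272.5, 148.5), (29.0, 3.0), 90.0)
```

Run:
```python
from h import *
c,s=pickle.load(open('w9.pkl','rb'));g=cv2.cvtColor(c['color'],cv2.COLOR_RGB2GRAY)
print('col 279 rows 90..179',g[90:180,279].tolist());print('row 145 cols',g[145,250:320].tolist());print('row 120',g[120,250:320].tolist());print('row 190',g[190,240:330].tolist())
```

```text
col 279 rows 90..179 [96, 143, 182, 197, 197, 189, 172, 168, 185, 195, 186, 152, 100, 61, 58, 65, 69, 69, 67, 61, 54, 49, 48, 48, 48, 48, 49, 48, 49, 54, 63, 70, 73, 73, 74, 74, 74, 74, 75, 75, 75, 75, 76, 76, 76, 77, 76, 76, 77, 77, 77, 78, 78, 78, 79, 78, 79, 79, 80, 80, 80, 80, 80, 80, 80, 80, 81, 81, 81, 82, 83, 82, 82, 82, 84, 110, 164, 212, 226, 230, 230, 230, 230, 230, 230, 230, 230, 230, 230, 228]
row 145 cols [101, 100, 100, 100, 101, 102, 100, 99, 97, 87, 72, 63, 60, 61, 61, 61, 61, 61, 61, 59, 60, 55, 46, 43, 55, 69, 76, 78, 79, 78, 79, 78, 79, 78, 79, 79, 79, 80, 81, 80, 80, 81, 81, 81, 80, 81, 75, 62, 47, 44, 53, 59, 60, 60, 60, 60, 61, 62, 66, 75, 88, 98, 102, 102, 101, 100, 101, 102, 102, 103]
row 120 [101, 101, 101, 102, 101, 101, 100, 100, 101, 101, 107, 142, 192, 221, 228, 224, 202, 184, 214, 227, 228, 213, 152, 83, 56, 63, 68, 69, 66, 63, 59, 60, 68, 69, 67, 64, 65, 68, 72, 71, 68, 66, 64, 65, 69, 72, 69, 59, 80, 149, 213, 227, 227, 215, 190, 205, 224, 229, 225, 205, 151, 111, 104, 105, 103, 103, 103, 102, 102, 102]
row 190 [167, 169, 170, 170, 170, 164, 144, 111, 96, 97, 100, 100, 93, 91, 141, 205, 226, 230, 230, 230, 226, 209, 167, 155, 160, 162, 162, 162, 163, 162, 162, 162, 162, 162, 162, 162, 161, 162, 165, 175, 184, 189, 190, 189, 189, 188, 187, 187, 188, 189, 187, 182, 169, 162, 161, 162, 162, 162, 162, 162, 161, 162, 162, 162, 162, 162, 162, 160, 155, 170, 214, 228, 230, 230, 229, 225, 202, 146, 109, 103, 102, 99, 95, 93, 114, 145, 159, 161, 163, 165]
```

After retreat, the handle tip is at row 102 and columns 272–299 (predicted 104 and 272–299). The frame's near edge is at row 166 and its sides at columns 254–317 (predicted 167 and 255–317). It is fully seated and centred, so I hand it in.

```bash
python3 -c "
from cell import sign_off;print(sign_off())"
```

```text
the job is handed in; nothing more can be done
None
```

The magnifier is seated in the larger dark stand with its handle centred in the fork, released and clear of the robot; I handed the job in at about 16.5 s, though I viewed 11 pictures, one over the limit of 10.

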